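Lock the bench stop onto its keyhole board

ROBOT

A 7-joint arm with a two-finger parallel gripper is mounted at the origin on a cart in front of the work surface, level with it; the furniture and walls round the work are solid. World frame = base frame: x ahead of the robot, y to its left, z up, the work surface at z = 0. Lengths are in m, angles in degrees, forces in N, time in s.
With the tool pointing down it reaches from about 0.425 to 0.925 m from the base axis. Payload 6.8 kg.
Tool frame: the origin (TCP) lies between the finger pads; the fingertips stand 19 mm ahead of it and the grasp point (between the pads) is the TCP; z points along the fingers, y is the line along which they close (so a half turn about z gives the same grasp; the last joint's range is limited). The gripper opens to 88 mm and grips with 3 to 60 N. Pads are 20 mm wide; open, the fingers measure 115 mm over their backs; the gripper's body (75 mm by 178 mm) begins 61 mm behind the grasp point.
Start: joints at [62.275, 27.33, 1.283, 89.118, -0.659, 63.558, -4.761], TCP at [0.248, -0.628, 0.242] pointing down, gripper open.
Joint ranges: [-169.35, 169.35], [-19.33, 120.38], [-80.79, 83.38], [13.8, 139.57], [-78.32, 258.32], [9.67, 109.79], [-169.56, 169.56]. Speed limits (degrees/s): [136.94, 136.94, 180, 180, 180, 180, 180].

INTERFACE

Orientations are given as [roll, pitch, yaw] about the fixed x, y, z axes, in that order (R = Rz(yaw) Ry(pitch) Rx(roll)).
In Python, from cell import arm gives the robot as it stands. Calls block until the motion is done:
- arm.move_ptp(position, orientation): joint-space move of the TCP to a pose.
- arm.line_to(position, feed=0.15, orientation=None, f_stop=None): straight line of the TCP; orientation=None keeps the orientation; feed is the mean speed in m/s. With f_stop (N) it stops when the force on the tool has changed by that much, and returns True; else False.
- arm.set_joints(angles): joint-space move.
- arm.set_gripper(opening, strength=None): opening from 0.0 (shut) to 1.0 (fully open); strength is the grip in N (None keeps the last); returns when the fingers have stopped.
- arm.wait(seconds).
- arm.inverse_kinematics(position, orientation): joint angles nearest the present ones, or None.
- arm.read_state(): the state.
- arm.get_image(name): name is "side" or "top" or "wrist"; returns (picture, depth): 480x640x3 uint8, red, green, blue; 480x640 float32, m along the optical axis (not along the pixel's ray), 0 where there is no reading.
- arm.camera_params(name): a dict with "fx", "fy", "cx", "cy" (pixels), "origin" and "rotation" of the camera in the world. Camera axes: x right, y up, looking along -z (the intrinsics and any distortion apply to the point x, -y, -z); pixel columns grow to the right and rows downward; lengths in m; the calibration is good to about 2 mm. A picture is of the moment at which its call begins: read the wrist's pose just before it. camera_params takes no time and is no camera call; for the wrist camera it gives the pose at the moment of the call.
A pose or a line that the arm cannot do raises arm.IKError and nothing moves.
- arm.job_done(): hands the job in; it is judged then, once.
Trained networks look in the newest picture that a camera, given by its name, has taken for a name from the list of things; names that differ only in an ending like _2 or _b are one class to them, and where a whole thing is asked for, a point or a joint stands for the part that bears it (a point fixed in the world has none). Each returns a list of dicts, best first, with "conf" (0 to 1); they miss things now and then, are a little off and sometimes report something else, mostly with a low value. They report only what shows in the picture. A call takes as long as a camera call. They do not tell look-alikes from the thing itself.
- arm.boxes_of(label, camera): "bbox" ([left, top, right, bottom] in pixels, round what is visible of it).
- arm.pinpoint(label, camera): "at" ([row, column] in pixels: a listed point, or the origin of a listed thing).
The state is a dict: "t": time; "joint_pos": joint angles; "joint_vel": joint speeds; "joint_efforts": joint torques, N m; "ee_pos": TCP position; "orientation": TCP orientation; "wrist_force": force on the tool from outside, world axes, zero at the start; "wrist_torque": the same for the moment, N m; "opening": opening from 0.0 (shut) to 1.0 (fully open); "grasp_force": force on a finger pad.
Only numpy, scipy, OpenCV 4.12 (cv2) and the standard library are available. Lean on these libraries where they do the work, as an engineer would, in place of code of your own. Each camera call takes 0.05 s, during which the arm holds its last target. There are 200 camera calls.

TASK

Fit the wooden bench stop to the plywood board: set its steel keyhole plate down over the two screw heads with its tail end over the spring catch, then slide it away from the catch until it is home and the catch pops up behind it and locks it; then let go. The screws are not always at the same place along the board, so feel for them lightly: never press the plate on the board, screws or catch with more than about 4 kg of force. Leave the other things on the bench where they are.

Things in the scene. Friction and masses are not known exactly. Their poses are not given: they have to be found in the camera images.
- stop_grip (a point): Centre of the bench stop's hardwood block, the part to grip: 70 mm long (x), 18 mm thick (y), 42 mm high. It stands on a flat steel keyhole plate, 190 x 60 x 5 mm, and weighs about 0.35 kg with it. This point is 26 mm above the plate's underside and 92.5 mm ahead of its tail end. x runs along the plate from tail end to front end, z up.
- stop_tail (a point): Middle of the lower edge of the plate's tail end, 92.5 mm behind and 26 mm below stop_grip. When the stop is locked it is at board x = -95 mm (within 1 mm) plus the strip's offset; where the screw heads can pass the entry holes, -119 mm (within 1.5 mm) plus the offset. Same axes as stop_grip.
- stop_hole (a point): Centre of the rear entry hole at the plate's underside, 47 mm ahead of stop_tail; the front one is 120 mm farther ahead. Both are round, 20 mm across, on the plate's centre line; from each an 11 mm wide slot runs towards the tail end, so that the plate can slide 24 to 25 mm ahead (+x) once the heads are through.
- board: Fixed plywood board, 340 x 110 x 18 mm; origin at the centre of its underside, x along its length, the way the stop slides home, z up. On it lies an aluminium strip, 250 x 40 x 10 mm, its top 28 mm above the board's underside. The strip, with screws and catch, is firm but stands anywhere within 14 mm either way along x of its middle position: its offset, not measured.
- board_screw (a point): Where the rear screw meets the strip's top (board x = -72 mm, z = 28 mm) if the strip's offset is 0; the screw really stands up to 14 mm either way along x. The other is 120 mm farther along +x. Shanks 8 mm; heads 17 mm across, from 7 to 11 mm above the strip. A plate lying on the heads has its underside at 11 mm, one let down over them at 0 mm above the strip.
- catch (a joint): Spring catch: upright steel pin, 10 mm across, standing 6 mm out of the strip, 29 mm behind the rear screw (board -x end). In m: 0 fully up, 0.006 with the plate flat on it, 0.0075 end stop; takes 1.5 N to start, 3 N when flush. With the plate low it pops up only when the tail end has slid clear of it, in the last 2 mm of travel.
- oil_bottle_1: Brown bottle with a black cap, 56 mm across, 135 mm high, standing; origin at the centre of its underside. Bystander.
- chalk_box_1: Small two-tone carton, 51 x 82 x 30 mm; origin at the centre of its underside. Bystander.
- gauge_block_1: Grey steel block, 51 x 76 x 25 mm; origin at the centre of its underside. Bystander.
- marker_1: Light marker pen with a black cap, 14 x 125 x 12 mm, lying; origin at the centre of its underside. Bystander.
Things that resemble listed ones, but are neither listed nor needed, are in the scene too. Several things look just like the part that bears stop_grip: the one meant starts nearest to the robot's base.

How it is judged (in metres and radians):
On the way:
1. the plate is down over both screw heads, flat on the strip and pressing the catch down (z of stop_tail in the frame of board between 0.0255 and 0.0305 m and z of stop_grip in the frame of board below 0.0565 m and y of stop_tail in the frame of board between -0.005 and 0.005 m and angle between the x axis of stop_grip and the x axis of board, either way round below 0.06 rad and angle between stop_grip's own z axis and vertical below 0.04 rad and value of joint catch above 0.0035 m), for 0.1 s.
At the end, for the whole second after the job is handed in: The plate lies flat under the screw heads (tail underside within 2.5 mm of the strip top, centred across the board within 5 mm, lengthwise within 0.06 rad, front end along the board's x), slid home with the catch up behind its tail (within 2 mm of fully up), at rest and released (z of stop_tail in the frame of board between 0.0255 and 0.0305 m and z of stop_grip in the frame of board below 0.0565 m and y of stop_tail in the frame of board between -0.005 and 0.005 m and angle between the x axis of stop_grip and the x axis of board, either way round below 0.06 rad and angle between stop_grip's own z axis and vertical below 0.04 rad and value of joint catch below 0.002 m and x of stop_tail in the frame of board between -0.1115 and -0.0785 m and linear speed of stop below 0.01 m/s); the robot touches nothing.
It fails at once if the stop presses on the board, strip, screws or catch with more than 45 N (contact force between stop and board above 45 N).
It fails at once if the oil bottle is pushed more than 30 mm (distance of oil_bottle_1 from where it was at the start of the episode above 0.03 m).
It fails at once if the chalk box is pushed more than 30 mm (distance of chalk_box_1 from where it was at the start of the episode above 0.03 m).
It fails at once if the gauge block is pushed more than 30 mm (distance of gauge_block_1 from where it was at the start of the episode above 0.03 m).
It fails at once if the marker is pushed more than 30 mm (distance of marker_1 from where it was at the start of the episode above 0.03 m).
It also fails if it takes over 72 s, if anything falls off the work surface, if the arm or the gripper's body presses on something with over 40 N, if the wrist force passes 120 N, or if a joint passes its speed limit or range.

## Working session

There is one attempt and no reset: what is moved stays moved. The work goes in short steps, each a Python script; the robot and the scene stay as the last script left them, time stands still between calls to the robot, and variables do not carry over. Pictures are saved under pics/ and viewed, at most 10 in all, crops included, and the job is handed in when it is done.

```bash
mkdir -p pics; ls; cat > h.py <<'E'
import numpy as np, cv2
from cell import arm
def pix2w(cam,rc,depth=None,z=None,p=None):
    p=p or arm.camera_params(cam); r,c=rc
    d=np.array([(c-p["cx"])/p["fx"],-(r-p["cy"])/p["fy"],-1.0])
    R=np.array(p["rotation"]);o=np.array(p["origin"]);w=R@d
    if z is not None: return o+w*(z-o[2])/w[2]
    return o+w*depth
def w2pix(cam,P,p=None):
    p=p or arm.camera_params(cam)
    q=np.array(p["rotation"]).T@(np.array(P)-np.array(p["origin"]))
    return (p["cy"]-p["fy"]*q[1]/-q[2],p["cx"]+p["fx"]*q[0]/-q[2])
E
python3 - <<'E'
from h import *
for cam in ("top","side"):
    im,d=arm.get_image(cam); cv2.imwrite(f"pics/{cam}0.png",im[...,::-1]); np.save(f"{cam}0.npy",d)
    p=arm.camera_params(cam); print(cam,p)
    for l in ("stop_grip","stop_tail","stop_hole","board","board_screw","oil_bottle_1","chalk_box_1","gauge_block_1","marker_1"):
        for x in arm.pinpoint(l,cam):
            r,c=map(int,x["at"]); 
            if x["conf"]>.3: print(l,round(x["conf"],2),x["at"],pix2w(cam,x["at"],d[r,c]).round(4))
print(arm.read_state())
E
```

```text
pics
top {'fx': 436.64925001892544, 'fy': 436.64925001892544, 'cx': 318.2361954678983, 'cy': 236.9404719338013, 'origin': array([0.39182424, 0.08034795, 1.21421908]), 'rotation': array([  7.04269027,   0.19039321, -88.66427045])}
stop_grip 0.89 [240.4, 164.7] [103.1126 102.8012 103.935 ]
stop_grip 0.68 [265.0, 229.7] [102.1443 101.8328 102.9667]
stop_tail 0.78 [292.5, 236.6] [105.2539 104.9424 106.0763]
stop_tail 0.65 [216.8, 195.8] [107.4474 107.1359 108.2698]
stop_hole 0.79 [276.3, 232.6] [105.016  104.7045 105.8384]
stop_hole 0.77 [226.9, 179.7] [106.7726 106.4611 107.595 ]
board 0.87 [262.8, 355.7] [106.4165 106.105  107.2389]
board_screw 0.7 [263.6, 385.9] [105.7735 105.462  106.5959]
oil_bottle_1 0.66 [167.1, 319.8] [102.1797 101.8682 103.0021]
chalk_box_1 0.82 [183.9, 384.6] [109.0038 108.6924 109.8262]
gauge_block_1 0.88 [317.3, 474.0] [106.9641 106.6527 107.7865]
marker_1 0.73 [161.5, 345.0] [111.9767 111.6653 112.7991]
side {'fx': 549.9654520699534, 'fy': 549.9654520699534, 'cx': 327.20883161832205, 'cy': 245.36388738540373, 'origin': array([-0.44876795,  0.7116828 ,  0.784
[... 743 characters left out ...]
oint_pos': array([62.27419654, 27.3286342 ,  1.28287415, 89.11877164, -0.65894219,
       63.55978568, -4.76127335]), 'joint_vel': array([-0.04836486,  0.00109783,  0.03691279,  0.07814873, -0.03067219,
        0.00687858, -0.03263477]), 'joint_efforts': array([ 6.21981198e-04, -5.82720351e+01,  1.53364521e+00, -2.72928894e+01,
       -5.43509144e-02,  9.89232474e-03,  1.96999230e-05]), 'ee_pos': array([ 0.247751  , -0.62788891,  0.24167397]), 'orientation': array([ 1.79999920e+02, -1.10476817e-03,  2.15313885e+01]), 'wrist_force': array([-0.1832822 ,  0.21255574, -0.38536959]), 'wrist_torque': array([ 0.05482033,  0.005927  , -0.0387174 ]), 'grasp_force': 0.0, 'opening': 0.9980023503200635}
```

```bash
sed -i 's/np.array(p\["rotation"\])/ROT(p["rotation"])/; s/^from cell.*/&\nfrom scipy.spatial.transform import Rotation\ndef ROT(e): return Rotation.from_euler("xyz",e,degrees=True).as_matrix()/' h.py
python3 - <<'E'
from h import *
for cam in ("top","side"):
    d=np.load(f"{cam}0.npy")
    for l in ("stop_grip","stop_tail","stop_hole","board","board_screw","catch","oil_bottle_1","chalk_box_1","gauge_block_1","marker_1"):
        for x in arm.pinpoint(l,cam):
            r,c=map(int,x["at"]); 
            if x["conf"]>.3: print(l,round(x["conf"],2),x["at"],pix2w(cam,x["at"],d[r,c]).round(4))
E
```

```text
stop_grip 0.89 [240.4, 164.7] [0.5187 0.5064 0.0316]
stop_grip 0.68 [265.0, 229.7] [0.4548 0.3223 0.0481]
stop_tail 0.78 [292.5, 236.6] [0.3821 0.3087 0.0044]
stop_tail 0.65 [216.8, 195.8] [ 0.5915  0.4354 -0.0031]
stop_hole 0.79 [276.3, 232.6] [0.426  0.3203 0.0119]
stop_hole 0.77 [226.9, 179.7] [ 0.5616  0.4789 -0.0025]
board 0.87 [262.8, 355.7] [ 0.4699 -0.0158  0.0264]
board_screw 0.7 [263.6, 385.9] [ 0.4688 -0.096   0.0394]Traceback (most recent call last):
  File "<stdin>", line 5, in <module>
ValueError: it knows: board, board_screw, chalk_box, gauge_block, marker, oil_bottle, stop_grip, stop_hole, stop_tail
```

View pics/top0.png

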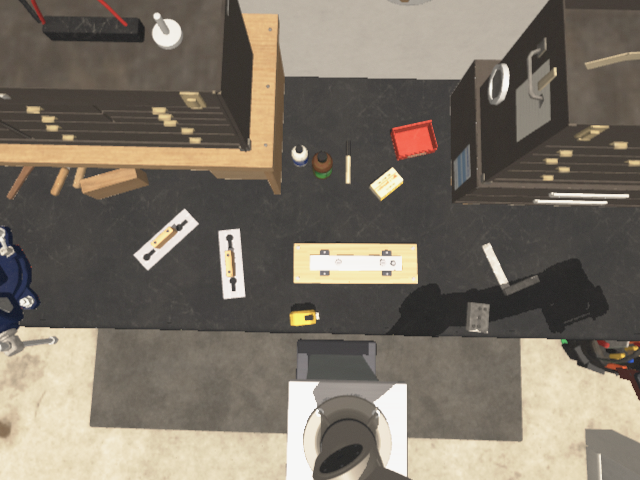

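View pics/side0.png

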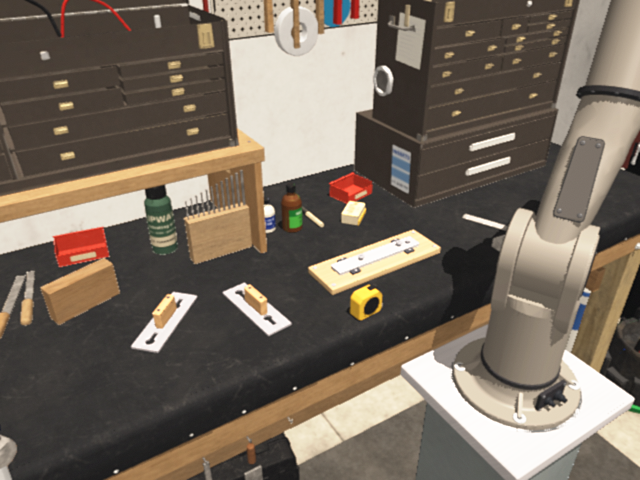

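```bash
python3 - <<'E'
from h import *
for nm,pos,yaw in (("b",[0.47,-0.016,0.32],90),("s",[0.455,0.322,0.32],8)):
    for y in (yaw,yaw-180):
        q=arm.inverse_kinematics(pos,[180,0,y]); print(nm,y,None if q is None else np.round(q,1))
arm.move_ptp([0.47,-0.016,0.32],[180,0,90])
for nm,pos,yaw in (("b",[0.47,-0.016,0.32],90),("s",[0.455,0.322,0.32],8)):
    arm.move_ptp(pos,[180,0,yaw]); arm.wait(.2)
    p=arm.camera_params("wrist"); im,d=arm.get_image("wrist"); s=arm.read_state()
    cv2.imwrite(f"pics/w{nm}.png",im[...,::-1]); np.savez(f"w{nm}.npz",d=d,im=im,o=p["origin"],r=p["rotation"])
    print(p,s["t"],s["ee_pos"],s["orientation"],np.round(s["joint_pos"],1))
    for l in (("board","board_screw") if nm=="b" else ("stop_grip","stop_tail","stop_hole")):
        for x in arm.pinpoint(l,"wrist"):
            r,c=map(int,x["at"]); print(l,round(x["conf"],2),x["at"],pix2w("wrist",x["at"],d[r,c]).round(4))
E
python3 -c "
import cv2,numpy as np
cv2.imwrite('pics/wbs.png',cv2.resize(np.vstack([cv2.imread('pics/wb.png'),cv2.imread('pics/ws.png')]),(450,600)*1,interpolation=cv2.INTER_AREA))"
```

```text
b 90 [ 27.7   6.2 -35.5 108.3   3.9  66.7  -9.2]
b -90 [ 55.2  12.7 -68.1 107.1  12.6  68.6 162.9]
s 8 [  12.9   29.7  -75.3   96.6   29.4   77.  -149.5]
s -172 [ 13.2  30.1 -76.   96.6  29.9  77.3  30.1]
{'fx': 385.17438122241396, 'fy': 385.17438122241396, 'cx': 322.16858706055024, 'cy': 234.54178745387176, 'origin': array([0.47032308, 0.0519142 , 0.46311566]), 'rotation': array([-14.38934848,   0.02420658,  -0.05316352])} 4.0833 [ 0.47001376 -0.01602114  0.31999919] [ 1.79999712e+02 -7.90756378e-04  8.99972406e+01] [ 27.7   6.2 -35.5 108.3   3.9  66.7  -9.2]
board 0.87 [190.8, 319.8] [ 0.4674 -0.0086  0.0272]
board 0.55 [108.6, 554.2] [0.7076 0.0787 0.0492]
board_screw 0.59 [256.2, 325.1] [ 0.4734 -0.0828  0.0385]
{'fx': 385.17438122241396, 'fy': 385.17438122241396, 'cx': 322.16858706055024, 'cy': 234.54178745387176, 'origin': array([0.52270413, 0.33111457, 0.46314166]), 'rotation': array([-1.44470418e+01,  3.77487060e-02, -8.20884510e+01])} 6.325 [0.45520902 0.32162857 0.32001857] [ 1.79993157e+02 -5.90852386e-03  7.96906337e+00] [  -7.    17.2  -42.8   97.6   12.3   70.  -134.7]
stop_grip 0.84 [108.8, 154.3] [0.5249 0.5066 0.0465]
stop_grip 0.77 [190.4, 315.1] [0.4644 0.3312 0.0479]
stop_tail 0.88 [259.7, 316.0] [0.372  0.3186 0.0038]
stop_hole 0.95 [223.5, 321.0] [0.4286 0.32   0.0472]
stop_hole 0.65 [82.9, 194.5] [0.5592 0.4823 0.    ]
```

View pics/wb.png

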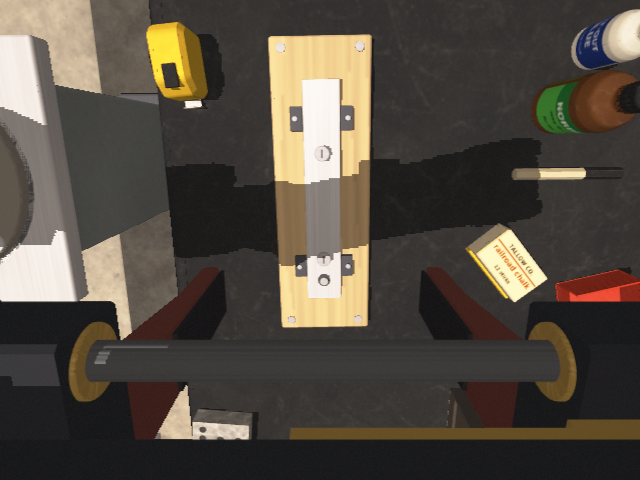

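View pics/ws.png

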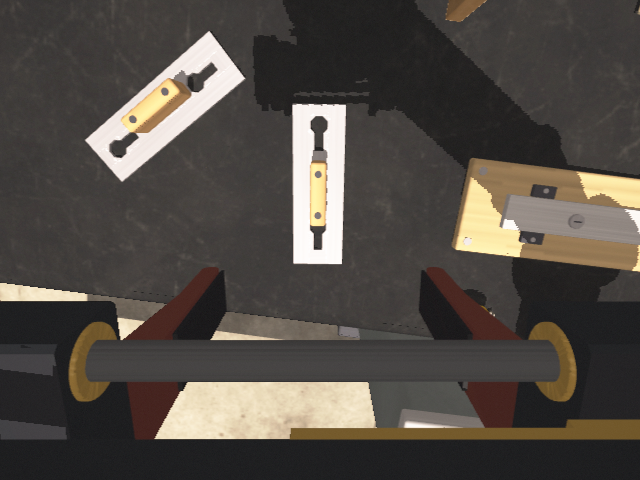

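```bash
cat > meas.py <<'E'
from h import *
def cloud(nm):
    f=np.load(nm); p=dict(arm.camera_params("wrist")); p["origin"]=f["o"]; p["rotation"]=f["r"]; d=f["d"]
    r,c=np.mgrid[:480,:640]
    v=np.stack([(c-p["cx"])/p["fx"],-(r-p["cy"])/p["fy"],-np.ones(d.shape)],-1)*d[...,None]
    return v@ROT(p["rotation"]).T+p["origin"],f["im"],d
def rect(W,m,nm,close=0):
    m=m.astype(np.uint8)
    if close: m=cv2.morphologyEx(m,cv2.MORPH_CLOSE,np.ones((close,close)))
    n,lab,st,ce=cv2.connectedComponentsWithStats(m)
    if n<2: print(nm,"none");return
    for k in np.argsort(-st[1:,4])[:3]+1:
        if st[k,4]<15: continue
        q=W[lab==k]; (cx,cy),s,a=cv2.minAreaRect((q[:,:2]*1000).astype(np.float32))
        print(nm,st[k,4],"px",ce[k].round(1),"c",round(cx,1),round(cy,1),"size",np.round(s,1),"ang",round(a,2),"mean",q.mean(0).round(4))
E
python3 - <<'E'
from meas import *
W,im,d=cloud("wb.npz"); z=W[...,2]; roi=np.zeros(z.shape,bool); roi[25:340,255:385]=1; roi&=d>0
print("z hist",np.histogram(z[roi],bins=np.arange(-.01,.05,.002)))
rect(W,roi&(z>.012),"board"); rect(W,roi&(z>.0245),"strip",3); 
rect(W,roi&(z>.0335),"heads")
rect(W,roi&(z>.031),"catch")
W,im,d=cloud("ws.npz"); z=W[...,2]; roi=np.zeros(z.shape,bool); roi[90:275,280:355]=1; roi&=d>0
print("z hist",np.histogram(z[roi],bins=np.arange(-.01,.06,.002)))
rect(W,roi&(im.min(-1)>150)&(z<.015),"plate white",25); rect(W,roi&(z>.0025)&(z<.01),"plate z",25); rect(W,roi&(z>.041),"block top",3)
E
```

```text
z hist (array([   0,    0,    0,  127, 6482, 6462,  159,    0,    0,    0,    0,
          7,  344, 9078, 9053,  254,  161,  850, 3707, 3651,   61,   27,
         28,   43,  281,   27,    0,    0,    0]), array([-0.01 , -0.008, -0.006, -0.004, -0.002,  0.   ,  0.002,  0.004,
        0.006,  0.008,  0.01 ,  0.012,  0.014,  0.016,  0.018,  0.02 ,
        0.022,  0.024,  0.026,  0.028,  0.03 ,  0.032,  0.034,  0.036,
        0.038,  0.04 ,  0.042,  0.044,  0.046,  0.048]))
board 27572 px [322.3 176. ] c 470.4 -14.0 size [110.3 339.8] ang 0.94 mean [0.4703 0.0023 0.0212]
strip 8838 px [322.3 185. ] c 470.3 -14.4 size [ 68.5 249.5] ang 0.91 mean [ 0.4703 -0.0048  0.0295]
heads 191 px [321.7 153.2] c 469.4 33.7 size [16.  15.9] ang 45.85 mean [0.4697 0.0337 0.039 ]
heads 165 px [323.5 258.6] c 471.6 -85.7 size [16.  15.1] ang 89.73 mean [ 0.4716 -0.0857  0.0388]
heads 34 px [323.6 280.7] c 471.6 -114.4 size [8.4 8.4] ang 12.8 mean [ 0.4717 -0.1146  0.0343]
catch 191 px [321.7 153.2] c 469.4 33.7 size [16.  15.9] ang 45.85 mean [0.4697 0.0337 0.039 ]
catch 165 px [323.5 258.6] c 471.6 -85.7
[... 318 characters left out ...]
  1,    0,    0,    0,   24,  199,  728,  101,    0,    0,    0,
          0]), array([-0.01 , -0.008, -0.006, -0.004, -0.002,  0.   ,  0.002,  0.004,
        0.006,  0.008,  0.01 ,  0.012,  0.014,  0.016,  0.018,  0.02 ,
        0.022,  0.024,  0.026,  0.028,  0.03 ,  0.032,  0.034,  0.036,
        0.038,  0.04 ,  0.042,  0.044,  0.046,  0.048,  0.05 ,  0.052,
        0.054,  0.056,  0.058]))
plate white 8155 px [318.  182.4] c 460.9 328.2 size [192.4  61.1] ang 7.22 mean [0.4677 0.3288 0.012 ]
plate z 8377 px [318.4 182. ] c 467.4 328.8 size [200.9  89.6] ang 6.83 mean [0.4682 0.3283 0.0118]
block top 1053 px [317.8 193.1] c 474.2 329.1 size [96.8 17.6] ang 7.46 mean [0.4616 0.3276 0.0471]
```

```bash
python3 - <<'E'
from meas import *
W,im,d=cloud("ws.npz"); z=W[...,2]; roi=np.zeros(z.shape,bool); roi[90:275,280:355]=1; roi&=d>0
hsv=cv2.cvtColor(im,cv2.COLOR_RGB2HSV)
rect(W,roi&(z>.043)&(hsv[...,1]>60),"block"); 
rect(W,roi&(z>.002)&(z<.0075)&(im.min(-1)>150),"plate")
m=roi&(abs(z-.005)<.003)&(im.min(-1)>140); a=np.radians(7.3); u=np.array([np.cos(a),np.sin(a)]); v=np.array([-u[1],u[0]])
for n,mm in(("plate",m),("block",roi&(z>.043))):
    P=W[mm][:,:2]-[.4584,.3279]; 
    for e in(u,v): print(n,(np.percentile(P@e,[.3,1,50,99,99.7])*1000).round(1))
E
```

```text
block 968 px [317.7 193.2] c 460.4 327.4 size [69.1 17.5] ang 7.46 mean [0.4615 0.3278 0.0467]
plate 6071 px [318.3 182.4] c 462.1 328.1 size [190.   60.5] ang 7.19 mean [0.4666 0.3283 0.0051]
plate [-90.7 -89.5  11.9  97.1  98.2]
plate [-30.5 -30.2  -1.1  28.8  29.1]
block [-32.4 -32.1   3.5  36.4  36.5]
block [-9.6 -9.5 -0.7  8.   8. ]
```

```bash
python3 - <<'E'
from h import *
x,y,yaw=.4600,.3275,7.3
arm.move_ptp([x,y,.12],[180,0,yaw]); arm.set_gripper(.6)
print("touch",arm.line_to([x,y,.029],feed=.06,f_stop=15))
arm.set_gripper(0,strength=45); s=arm.read_state(); print(s["t"],s["opening"]*88,s["grasp_force"],s["ee_pos"],s["orientation"],s["wrist_force"])
arm.line_to([x,y,.15],feed=.1); arm.wait(.2)
s=arm.read_state(); print(s["t"],s["opening"]*88,s["grasp_force"],s["wrist_force"],s["wrist_torque"])
# hover over entry position
R=np.array([.4716,-.0857]);F=np.array([.4697,.0337]); u=np.array([np.cos(np.radians(90.94)),np.sin(np.radians(90.94))])
g=(R+F)/2+u*(.0455-.060); print("target",g)
arm.move_ptp([*g,.15],[180,0,90.94]); arm.wait(.3)
s=arm.read_state(); print(s["t"],s["ee_pos"],s["orientation"],s["wrist_force"],s["wrist_torque"])
p=arm.camera_params("wrist"); im,d=arm.get_image("wrist"); np.savez("wh.npz",d=d,im=im,o=p["origin"],r=p["rotation"])
im2,_=arm.get_image("side"); cv2.imwrite("pics/h.png",np.hstack([cv2.resize(im,(400,300)),cv2.resize(im2[140:380,220:540],(400,300))])[...,::-1])
E
```

```text
touch False
10.3083 17.944395103095314 44.99949038028717 [0.46002187 0.32737132 0.02901104] [1.79990070e+02 3.79292075e-03 7.28844603e+00] [-0.24428844 -0.4726438   1.12158222]
11.8667 17.925108651722205 44.998342394828796 [ 0.65892972  0.04161222 -4.57477336] [0.01266257 0.02723749 0.01548231]
target [ 0.47088788 -0.04049805]
13.9333 [ 0.47099966 -0.04009522  0.15003478] [ 1.79992546e+02 -5.07826026e-03  9.09748504e+01] [-0.18197275 -0.6574834  -5.08457083] [-0.05351526 -0.07225352 -0.06475255]
```

View pics/h.png

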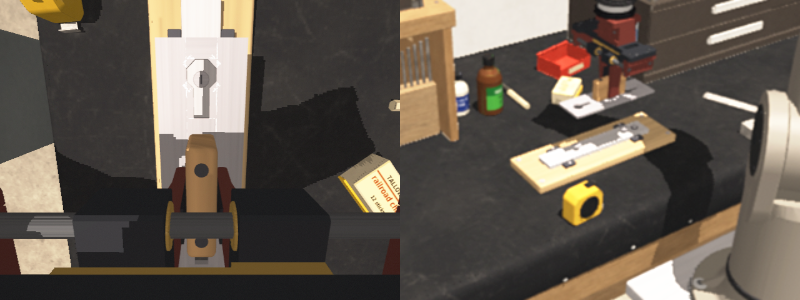

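The stop is held, and the wrist view (left half) shows the front screw head at about (201,78) through the front hole. I'll measure the held plate against the tool.

```bash
python3 - <<'E'
from meas import *
W,im,d=cloud("wh.npz"); z=W[...,2]; m=(d>0)&(z>.105)&(z<.14); m[:, :220]=0; m[:,420:]=0
P=W[m]; tcp=np.array([.4710,-.0401]); a=np.radians(90.95); u=np.array([np.cos(a),np.sin(a)]); v=np.array([-u[1],u[0]])
n,lab,st,ce=cv2.connectedComponentsWithStats(m.astype(np.uint8)); k=1+np.argmax(st[1:,4]); P=W[lab==k]; print(st[k],np.percentile(P[:,2],[1,50,99]))
s=(P[:,:2]-tcp)@u; t=(P[:,:2]-tcp)@v
for a0,b0 in((-.028,-.02),(-.02,-.01),(.01,.02),(.02,.028)):
    q=(t>a0)&(t<b0); print(a0,q.sum(),"front",(np.percentile(s[q],[98,99.5,100])*1000).round(1))
q=(s>.06)&(s<.09);print("sides",(np.percentile(t[q],[0,1,99,100])*1000).round(1))
A=np.c_[s,t,np.ones(len(s))];print("tilt",np.linalg.lstsq(A,P[:,2],rcond=None)[0])
# yaw from side edges
for lo,hi in((.05,.07),(.08,.096)):
    q=(s>lo)&(s<hi);print("edge",(np.percentile(t[q],[.5,99.5])*1000).round(2))
# hole: non-plate pixels enclosed
h=(~(lab==k))&(d>0); Q=W.copy(); p=arm.camera_params("wrist")
n,l2,s2,c2=cv2.connectedComponentsWithStats(h.astype(np.uint8))
for j in range(1,n):
    if 100<s2[j,4]<6000: print("hole",s2[j],c2[j])
# heights through hole -> head
mh=(abs(z-.039)<.003)&(d>0);mh[:,:220]=0;mh[:,420:]=0;rect(W,mh,"head")
E
```

```text
[  248    60   150   241 25181] [0.12450596 0.12610862 0.13446989]
-0.028 4320 front [95.9 97.2 97.6]
-0.02 4807 front [96.1 97.2 97.6]
0.01 4853 front [96.1 97.2 97.7]
0.02 4349 front [95.9 97.2 97.6]
sides [-30.4 -29.8  29.3  30. ]
tilt [-0.00597356  0.00080374  0.12657311]
edge [-29.98  29.53]
edge [-29.92  29.45]
hole [ 299   95   47   93 2982] [322.16364856 136.15828303]
head 553 px [321.5 126.5] c 469.5 33.5 size [15.9 16. ] ang 46.44 mean [0.4695 0.0335 0.039 ]
```

```bash
python3 - <<'E'
from h import *
g=np.array([.4709,-.0406]); o=[180,0,90.94]
arm.line_to([*g,.075],feed=.08,orientation=o); arm.wait(.3)
s=arm.read_state(); print(s["t"],s["ee_pos"],s["wrist_force"]); 
print("stop",arm.line_to([*g,.0565],feed=.012,f_stop=9)); arm.wait(.2)
s=arm.read_state(); print(s["t"],s["ee_pos"],s["orientation"],s["wrist_force"],s["wrist_torque"],s["opening"]*88)
E
```

```text
15.425 [ 0.47105475 -0.04068931  0.07526006] [-0.26736772 -0.49185022 -4.82333142]
stop True
17.0583 [ 0.47091441 -0.04058234  0.05694669] [-1.79987765e+02  1.33808606e-02  9.09361837e+01] [-0.66374462  0.52432858  5.85329501] [-0.05718751 -0.07689078 -0.05706238] 17.753888768384336
```

```bash
python3 - <<'E'
from h import *
a=np.radians(90.94); u=np.array([np.cos(a),np.sin(a)]); g=np.array([.4709,-.0406])
arm.wait(.2); arm.line_to([*g,.0572],feed=.01); s=arm.read_state(); print(s["t"],s["ee_pos"],s["wrist_force"])
print("stop",arm.line_to([*(g+u*.0262),.0572],feed=.02,f_stop=16)); arm.wait(.2)
s=arm.read_state(); print(s["t"],s["ee_pos"],(s["ee_pos"][:2]-g)@u,s["wrist_force"],s["wrist_torque"])
p=arm.camera_params("wrist"); im,d=arm.get_image("wrist"); im2,_=arm.get_image("side"); cv2.imwrite("pics/k.png",np.hstack([cv2.resize(im,(400,300)),cv2.resize(im2[200:320,300:460],(400,300))])[...,::-1])
E
```

```text
17.5833 [ 0.47087965 -0.04060329  0.05706216] [-0.16602374  0.42720717 -0.84123637]
stop False
19.2417 [ 0.47029178 -0.01598673  0.05708879] 0.02461993317344976 [ 0.00744016 -7.39054498 -0.55094841] [-1.08932643 -0.04876731  0.09241869]
```

View pics/k.png

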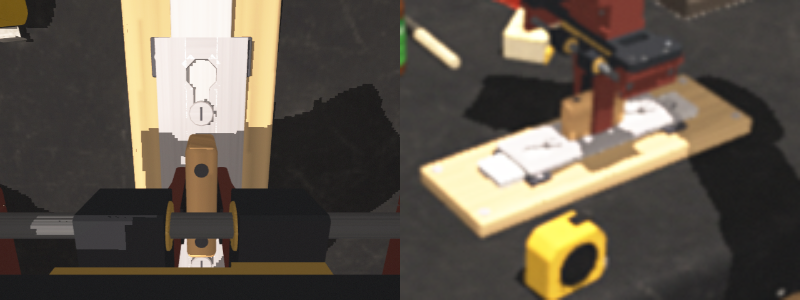

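The plate is home: the front screw sits at the tail end of its slot, about (201,113), after 24.6 mm of travel. I'll release and check the catch.

```bash
python3 - <<'E'
from meas import *
arm.line_to([.4705,-.0162,.0571],feed=.01); arm.set_gripper(.55); arm.wait(.2)
s=arm.read_state(); print(s["t"],s["ee_pos"],s["wrist_force"])
arm.line_to([.4705,-.0162,.14],feed=.08); arm.move_ptp([.47,-.016,.32],[180,0,90]); arm.wait(.3)
p=arm.camera_params("wrist"); im,d=arm.get_image("wrist"); np.savez("wf.npz",d=d,im=im,o=p["origin"],r=p["rotation"])
cv2.imwrite("pics/f.png",cv2.resize(im[80:320,220:420],(600,600)[:1]+(600,),interpolation=cv2.INTER_CUBIC)[...,::-1])
W,im,d=cloud("wf.npz"); z=W[...,2]; roi=np.zeros(z.shape,bool); roi[25:340,255:385]=1; roi&=d>0
rect(W,roi&(abs(z-.033)<.003)&(im.min(-1)>110),"plate"); rect(W,roi&(z>.07),"block")
m=roi.copy(); m[:255]=0; rect(W,m&(z>.0312)&(z<.037),"catch?")
b=W[roi&(z>.07)]; print("block z",np.median(b[:,2])); print(arm.read_state()["t"])
E
```

```text
20.5333 [ 0.47050844 -0.01618632  0.05709196] [-0.48325881 -0.16651868 -0.14242985]
plate 4117 px [321.4 153.4] c 469.9 18.4 size [ 59.8 126.9] ang 0.91 mean [0.4682 0.0329 0.033 ]
plate 66 px [312.6 262.8] c 457.7 -90.1 size [35.4  3.6] ang 89.62 mean [ 0.4578 -0.0921  0.033 ]
plate 46 px [346.8 262.7] c 497.6 -90.9 size [ 3.6 33.3] ang 0.66 mean [ 0.4979 -0.0921  0.0328]
block 1189 px [323.6 203.1] c 470.4 -15.9 size [17.6 69.7] ang 0.32 mean [ 0.4706 -0.0145  0.0747]
block 924 px [261.1 301. ] c 445.4 -14.3 size [ 5.4 22.4] ang 14.57 mean [ 0.4452 -0.0124  0.3182]
block 491 px [380.6 299.1] c 494.1 -14.7 size [21.6  2.9] ang 82.58 mean [ 0.4942 -0.0143  0.3123]
catch? 936 px [324.5 265.8] c 471.8 -95.2 size [59.9 26.6] ang 0.84 mean [ 0.4717 -0.0959  0.033 ]
catch? 53 px [324.7 281.4] c 471.8 -115.2 size [8.9 8.3] ang 89.89 mean [ 0.472  -0.1149  0.0338]
block z 0.3026828198724839
22.8167
```

View pics/f.png

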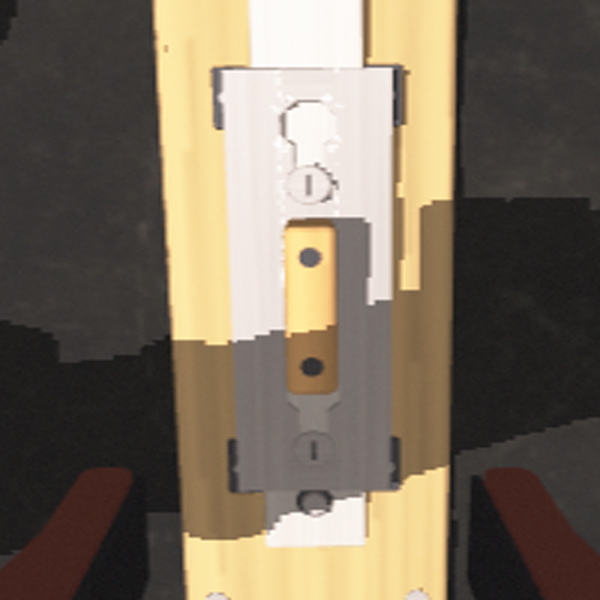

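The plate lies flat with both screws at the slot ends. The catch, at (316,502) in the crop, is up behind the tail with its top at 34 mm, its fully-up height.

```bash
python3 -c "
from cell import arm
print(arm.job_done())"
```

```text
the job is handed in; nothing more can be done
None
```

The bench stop is slid home on the board and released, with the spring catch up behind its tail. The job is handed in at about 23 s, but the interface returned no verdict.

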